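Sweep loose tube caps into the catch tray

TASK

Clear the bench: with the closed fingers, sweep the three loose blue screw caps along the bench top, through the open side of the steel catch tray, until each lies wholly inside it. Push them gently, without pinching, pressing down on or lifting them, and leave everything else, including the capped tubes, standing where it is.

Things in the scene. Friction and masses are not known exactly. Their poses are not given: they have to be found in the camera images.
- cap1: Blue plastic screw cap off a sample tube, a ribbed disc 34 mm in diameter (35 over the ribs) and 13 mm high, 10 to 18 g, lying flat and loose on the bench. Origin: centre of its underside.
- cap2: Blue plastic screw cap off a sample tube, a ribbed disc 34 mm in diameter (35 over the ribs) and 13 mm high, 10 to 18 g, lying flat and loose on the bench. Origin: centre of its underside.
- cap3: Blue plastic screw cap off a sample tube, a ribbed disc 34 mm in diameter (35 over the ribs) and 13 mm high, 10 to 18 g, lying flat and loose on the bench. Origin: centre of its underside.
- tray: Fixed steel catch tray: three walls 28 mm high, 4 mm thick; fourth side (mouth) open. Its floor is level with the bench, no lip. Inside 110 mm deep (its x) by 220 mm wide (its y). Origin: middle of its floor; mouth at x = -55 mm, inner face of the back wall at x = +55 mm, of the side walls at y = +-110 mm. +x points into the tray, roughly to the robot's left.
- jar: Bystander, loose: amber glass jar with a white lid, 44 mm diameter, 50 mm high, 120 g, standing among the caps. Origin: centre of its underside.
- dish: Bystander, loose: small glass beaker, 50 mm diameter, 30 mm high, 90 g, standing among the caps. Origin: centre of its underside.
- tube: Bystander, loose and easily tipped: upright clear tube with the same kind of blue cap still screwed on, 29 mm diameter (cap 34), 115 mm high, 70 g. Origin: centre of its underside.
- vial: Bystander, loose and easily tipped: clear sample vial with a grey stopper, 24 mm diameter, 45 mm high, 30 g, standing on the far side of the caps. Origin: centre of its underside.

How it is judged:
By the outcome, as a careful person would: the job done as asked, in the order asked, and still so for the second after the job is handed in, with the robot touching nothing.
It also fails if it takes over 72 s, if anything falls off the work surface, if the arm or the gripper's body presses on something with over 40 N, if the wrist force passes 120 N, or if a joint passes its speed limit or range.

ROBOT

A 6-joint arm with a two-finger parallel gripper is mounted at the origin on the work surface. World frame = base frame: x ahead of the robot, y to its left, z up, the work surface at z = 0. Lengths are in m, angles in degrees, forces in N, time in s.
With the tool pointing down it reaches from about 0.225 to 0.875 m from the base axis. Payload 3.4 kg.
Tool frame: the origin (TCP) lies at the very end of the fingers, on their centre line; the grasp point (between the pads) lies 19 mm behind it; z points along the fingers, y is the line along which they close (so a half turn about z gives the same grasp; the last joint's range is limited). The gripper opens to 85 mm and grips with 20 to 120 N. Pads are 22 mm wide; open, the fingers measure 114 mm over their backs; the gripper's body (76 mm by 85 mm) begins 54 mm behind the grasp point. The pads swing forward as they close: fully open they stand 13 mm farther back than shut.
Start: joints at [70.073, 15.808, 86.224, -0, 77.962, -6.933], TCP at [0.129, 0.56, 0.231] pointing down, gripper open.
Joint ranges: [-165.64, 165.64], [-43.16, 119.46], [12.63, 154.43], [-67.54, 247.53], [6.08, 155.33], [-154.97, 154.97]. Speed limits (degrees/s): [147.25, 147.25, 180, 180, 180, 180].

INTERFACE

Orientations are given as [roll, pitch, yaw] about the fixed x, y, z axes, in that order (R = Rz(yaw) Ry(pitch) Rx(roll)).
In Python, from plant import * gives the robot as it stands.
- The arm moves only by the tool step_arm, never from a script. Its argument "deltas" is a list of rows, each a list of 2 entries, a list of its own where there are three numbers: the shift along the tool's x, y, z in m, then the turn, a rotation vector about the tool's x, y, z in degrees. In form: [[[dx, dy, dz], [ax, ay, az]], ...]. A call has 1 to 5 rows; each row is the pose to reach, as a shift and turn from the pose commanded when the call began, along the tool's axes at that moment; what a row does not reach only later rows make up. A row lasts 1/8 s, in which the tool goes at most 62.5 mm and 10.7 degrees, less where a joint would pass 70% of its speed; a pose out of reach is approached as far as the arm can. A call with a gripper value outside its range is refused whole. "gripper" is the opening in per cent of the stroke, from 0 (shut) to 100 (fully open), set as the call begins (left out, the last holds). The fingers move at their own pace and stop on an object; "squeeze" is the grip in N (left out, the last holds). Time passes only in rows, so rows that repeat a pose let the fingers close. It gives the time, the measured TCP pose, the force, the opening and the grip force at its end, in the units of the state.
- state(): the state, without advancing time (a new reading comes with each control period).
- capture(name): name is "scene" or "side" or "wrist"; returns the picture (480x640x3 uint8, blue, green, red); there is no depth.
- camera_model(name): a dict with "fx", "fy", "cx", "cy" (pixels), "world_to_cam" (4x4, takes a point from world to camera coordinates); the wrist camera has in their place "T_tool_cam" (4x4, takes a point from camera to tool coordinates, whose origin is the TCP and whose axes are the flange's). Camera axes: x right, y down, z forward; pixel columns grow to the right and rows downward; lengths in m; the calibration is good to about 2 mm. A picture is of the moment at which its call begins: read the wrist's pose just before it. camera_model takes no time and is no camera call.
- finish_job(): hands the job in; it is judged then, once.
The state is a dict: "clock": time; "qpos": joint angles; "joint_vel": joint speeds; "joint_torque": joint torques, N m; "tcp_pos": TCP position; "ee_rot": TCP orientation; "wrist_force": force on the tool from outside, world axes, zero at the start; "ft_torque": the same for the moment, N m; "gripper_width": finger opening in m; "gripper_force": force on a finger pad.
Only numpy, scipy, OpenCV 4.12 (cv2) and the standard library are available. Lean on these libraries where they do the work, as an engineer would, in place of code of your own. Each camera call takes 0.05 s, during which the arm holds its last target. There are 200 camera calls.

## Working session

There is one attempt and no reset: what is moved stays moved. The work goes in short steps, Python scripts to look and compute and a tool call to move; the robot and the scene stay as the last step left them, time stands still between calls to the robot, and variables do not carry over. Pictures are saved under pics/ and viewed, at most 10 in all, crops included, and the job is handed in when it is done.

Besides the shell and the picture viewer there is one more tool, called after ">>>" as name(argument=value, ...) on one line, values as JSON. step_arm: Moves the arm, as the interface text tells. Its arguments: {"type":"object","properties":{"deltas":{"type":"array"},"gripper":{"type":"number"},"squeeze":{"type":"number"}},"required":["deltas"]}

```bash
mkdir -p pics; cat > h.py <<'E'
from plant import *
import numpy as np, cv2
def ray(name,u,v,z):
    m=camera_model(name)
    W=np.linalg.inv(np.array(m["world_to_cam"]))
    d=W[:3,:3]@np.array([(u-m["cx"])/m["fx"],(v-m["cy"])/m["fy"],1.0]); o=W[:3,3]
    return o+d*(z-o[2])/d[2]
def proj(name,p):
    m=camera_model(name); c=np.array(m["world_to_cam"])@np.r_[p,1.0]
    return m["fx"]*c[0]/c[2]+m["cx"], m["fy"]*c[1]/c[2]+m["cy"]
E
python3 - <<'E'
from h import *
s=state(); print(s["clock"],s["tcp_pos"],s["ee_rot"])
for n in("scene","side"):
    im=capture(n); cv2.imwrite(f"pics/{n}0.png",im)
    m=camera_model(n); print(n,np.linalg.inv(np.array(m["world_to_cam"]))[:3,3].round(3))
    hsv=cv2.cvtColor(im,cv2.COLOR_BGR2HSV)
    mk=cv2.inRange(hsv,(100,110,50),(125,255,255))
    k,l,st,c=cv2.connectedComponentsWithStats(mk)
    for i in range(1,k):
        if st[i,4]>40: print(st[i],c[i].round(1),ray(n,*c[i],.0065).round(3))
E
```

```text
0.0 [0.12912921 0.55976807 0.23044778] [-1.79896727e+02 -1.30251731e-02  1.67002926e+02]
scene [0.964 0.487 0.623]
[220 148  13  10 109] [226.1 152.5] [ 0.491 -0.56   0.006]
[132 175  24  23 313] [143.7 185.9] [ 0.74  -0.54   0.006]
[108 183  16  12 152] [115.9 188.2] [ 0.8   -0.574  0.006]
[324 203  14  11 116] [330.4 208.3] [ 0.429 -0.165  0.006]
[122 205  18  13 186] [131.  210.9] [ 0.804 -0.453  0.006]
[155 205  17  14 188] [163.3 211.6] [ 0.745 -0.402  0.006]
[266 244  15  13 162] [272.8 249.9] [ 0.618 -0.126  0.006]
[363 258  15  14 180] [370.1 264.8] [0.488 0.036 0.006]
[ 207  300   97  128 5575] [254.2 363.3] [0.796 0.089 0.006]
side [0.296 0.388 0.527]
[274  85  16  12 162] [281.7  90.5] [ 0.966 -0.586  0.006]
[280  91  30  21 338] [294.2 101. ] [ 0.904 -0.549  0.006]
[245 103  17  13 188] [252.9 108.7] [ 0.97  -0.46   0.006]
[252 117  17  14 202] [260.4 123.3] [ 0.909 -0.407  0.006]
[383 116  19  14 215] [392.  122.4] [ 0.641 -0.57   0.006]
[  59  215  152  109 5744] [135.7 269. ] [0.799 0.09  0.006]
[292 222  20  18 274] [301.4 230.4] [ 0.621 -0.123  0.006]
[401 246  22  19 321] [411.4 254.9] [ 0.432 -0.162  0.006]
[308 314  25  24 465] [319.9 325.2] [0.491 0.038 0.006]
```

View pics/scene0.png

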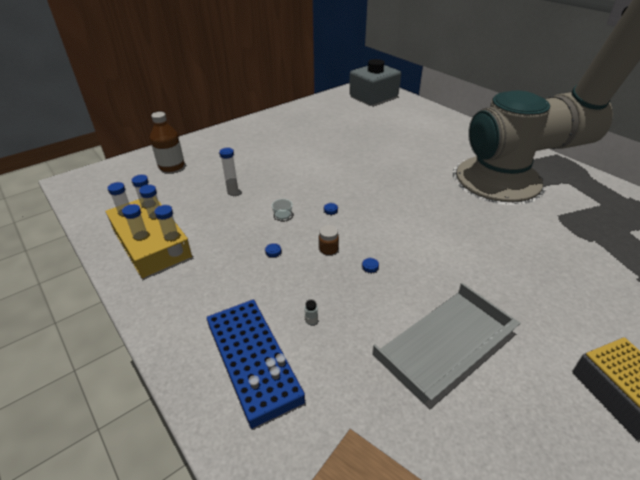

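View pics/side0.png

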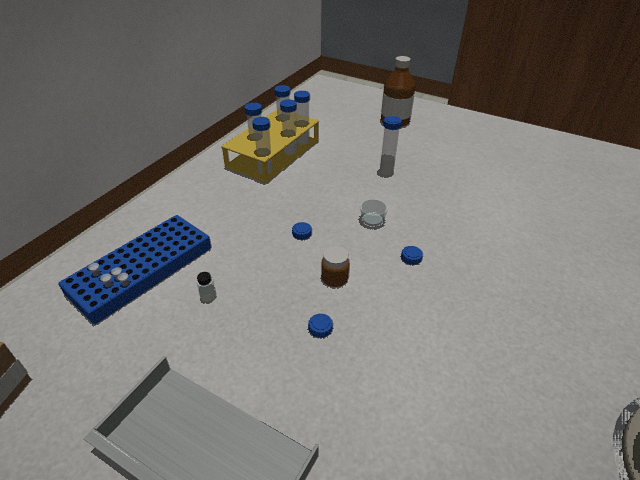

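The scene view shows caps at (330,208), (273,250) and (370,265). The jar is at (329,240), the dish at (283,210), the vial at (312,312) and the tube at (228,170). The tray is at (447,345), with its mouth edge running from about (463,292) to (377,350). The side view agrees. I'll enlarge both to get the tray corners and the base points.

```bash
python3 - <<'E'
import cv2,numpy as np
a=cv2.imread("pics/scene0.png")[270:410,360:530]; b=cv2.imread("pics/side0.png")[350:480,80:330]
a=cv2.resize(a,None,fx=3,fy=3,interpolation=cv2.INTER_CUBIC); b=cv2.resize(b,None,fx=3,fy=3,interpolation=cv2.INTER_CUBIC)
cv2.imwrite("pics/tr_a.png",a);cv2.imwrite("pics/tr_b.png",b)
E
python3 - <<'E'
from h import *
P={"scene":dict(jar_lid=(329,232,.05),jarbase=(329,250,0),dish=(283,215,.0),vialtop=(311,304,.045),tubecap=(227,152,.11),trA=(463,287,.028),trB=(518,322,.028),trC=(432,388,.028),trD=(375,347,.028)),
"side":dict(jar_lid=(336,257,.05),jarbase=(336,280,0),dish=(373,222,0.),vialtop=(205,277,.045),tubecap=(392,122,.11),trA=(317,446,.028),trD=(165,361,.028),trC=(92,435,.028))}
for n in P:
    for k,v in P[n].items(): print(n,k,ray(n,*v)[:2].round(3))
E
```

```text
scene jar_lid [ 0.521 -0.057]
scene jarbase [ 0.521 -0.057]
scene dish [ 0.527 -0.221]
scene vialtop [0.666 0.073]
scene tubecap [ 0.568 -0.385]
scene trA [0.411 0.203]
scene trB [0.404 0.313]
scene trC [0.615 0.305]
scene trD [0.631 0.199]
side jar_lid [ 0.517 -0.055]
side jarbase [ 0.516 -0.055]
side dish [ 0.526 -0.215]
side vialtop [0.663 0.073]
side tubecap [ 0.573 -0.381]
side trA [0.405 0.196]
side trD [0.624 0.2  ]
side trC [0.626 0.31 ]
```

View pics/tr_a.png

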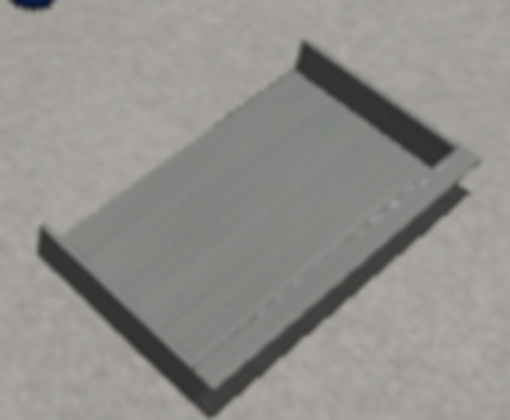

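View pics/tr_b.png

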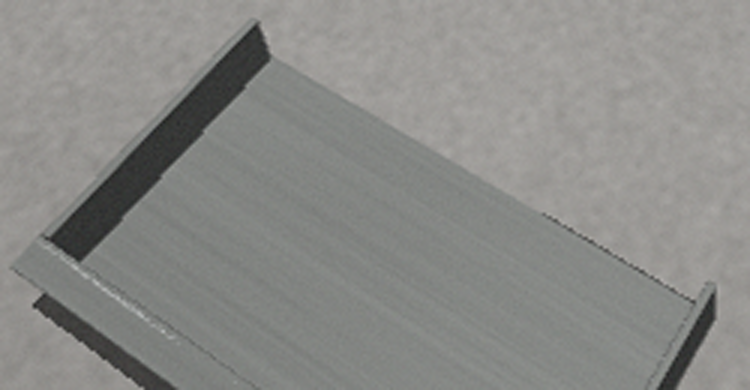

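The crops show the tray's outer top corners, with the mouth ends at scene pixels (461,284) and (374,346). The mouth is at y≈0.20, x runs from 0.41 to 0.63, and the back wall is at y≈0.31. The jar is at (0.519,-0.056), the dish at (0.527,-0.218), the vial at (0.665,0.073) and the tube at (0.57,-0.383). I'll start with the cap at (0.490,0.037).

>>> step_arm(deltas=[[[-0.04,-0.04,0.01],[0,0,-1]],[[-0.08,-0.08,0.02],[0,0,-2]],[[-0.12,-0.12,0.03],[0,0,-3]],[[-0.16,-0.16,0.04],[0,0,-4]],[[-0.2,-0.2,0.05],[0,0,-6]]], gripper=0)

```text
clock: 0.72
tcp_pos: [0.2797, 0.3188, 0.1808]
ee_rot: [180.0, 0.0, 173.1]
wrist_force: [1.7, 0.4, -0.3]
gripper_width: 0.0003
gripper_force: 0.0
```

```bash
python3 - <<'E'
from h import *
s=state(); print(s["clock"],s["tcp_pos"].round(4) if hasattr(s["tcp_pos"],'round') else s["tcp_pos"],s["ee_rot"],s["gripper_width"])
for p in [(461,284),(520,323),(430.7,399.3),(374,346)]: print("scene",ray("scene",*p,.028)[:2].round(3))
for p in [(318.7,445),(165.7,356.7),(84,439)]: print("side",ray("side",*p,.028)[:2].round(3))
E
```

```text
0.725 [0.2797 0.3188 0.1808] [1.79998747e+02 1.45049113e-02 1.73104217e+02] 0.0003404640799430399
scene [0.408 0.196]
scene [0.404 0.317]
scene [0.631 0.317]
scene [0.631 0.196]
side [0.404 0.194]
side [0.628 0.195]
side [0.63  0.318]
```

>>> step_arm(deltas=[[[-0.038,-0.046,0.01],[0,0,0]],[[-0.076,-0.092,0.02],[0,0,0]],[[-0.114,-0.138,0.03],[0,0,0]],[[-0.152,-0.184,0.04],[0,0,0]],[[-0.19,-0.23,0.05],[0,0,0]]])

```text
clock: 1.35
tcp_pos: [0.4405, 0.0672, 0.1309]
ee_rot: [180.0, 0.0, 173.0]
wrist_force: [0.9, 0.6, -0.3]
gripper_width: 0.0001
gripper_force: 0.0
```

>>> step_arm(deltas=[[[-0.026,-0.034,0.02],[0,0,0]],[[-0.053,-0.067,0.03],[0,0,0]],[[-0.053,-0.067,0.07],[0,0,0]],[[-0.053,-0.067,0.105],[0,0,0]],[[-0.053,-0.067,0.115],[0,0,0]]])

```text
clock: 1.98
tcp_pos: [0.4823, -0.0038, 0.0143]
ee_rot: [180.0, -0.3, 173.0]
wrist_force: [-0.7, 0.5, -0.1]
gripper_width: -0.0002
gripper_force: 0.0
```

```bash
python3 - <<'E'
from h import *
s=state(); print(s["clock"],np.round(s["tcp_pos"],4),np.round(s["ee_rot"],2),s["wrist_force"])
a=capture("side"); cv2.imwrite("pics/s1.png",a)
cv2.imwrite("pics/s1c.png",cv2.resize(a[180:430,200:480],None,fx=2,fy=2))
E
```

```text
1.975 [ 0.4823 -0.0038  0.0143] [179.98  -0.28 172.98] [-0.73121475  0.51619856 -0.13023215]
```

View pics/s1c.png

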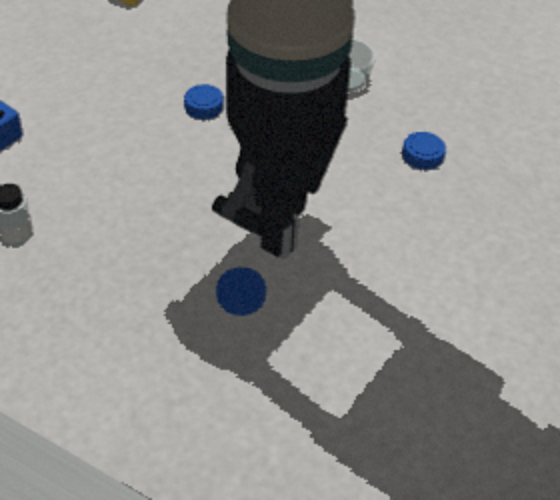

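The crop shows the shut fingertip at about (283,248), just behind the cap at (241,290). The jar is hidden behind the hand and nothing is in contact. Now I'll lower and push.

>>> step_arm(deltas=[[[0,0,0.01],[0,0,0]],[[-0.002,0.008,0.01],[0,0,0]],[[-0.002,0.018,0.01],[0,0,0]],[[-0.002,0.03,0.01],[0,0,0]],[[-0.002,0.042,0.01],[0,0,0]]])

```text
clock: 2.65
tcp_pos: [0.4916, 0.0386, 0.0067]
ee_rot: [180.0, 0.0, 173.0]
wrist_force: [-0.1, -0.3, -0.3]
gripper_width: 0.0003
gripper_force: 0.1
```

>>> step_arm(deltas=[[[0,0.014,0],[0,0,0]],[[0,0.028,0],[0,0,0]],[[0,0.042,0],[0,0,0]],[[0,0.056,0],[0,0,0]],[[0,0.07,0],[0,0,0]]])

```text
clock: 3.28
tcp_pos: [0.5001, 0.1077, 0.0065]
ee_rot: [-180.0, 0.0, 173.0]
wrist_force: [-0.3, -2.6, 4.0]
gripper_width: 0.0002
gripper_force: 2.5
```

```bash
cat >> h.py <<'E'
def caps():
    s=state(); print(round(s["clock"],2),np.round(s["tcp_pos"],4),np.round(s["ee_rot"],2),np.round(s["wrist_force"],1))
    for n in("scene","side"):
        im=capture(n); hsv=cv2.cvtColor(im,cv2.COLOR_BGR2HSV)
        mk=cv2.inRange(hsv,(100,110,30),(125,255,255))
        k,l,st,c=cv2.connectedComponentsWithStats(mk)
        for i in range(1,k):
            if 40<st[i,4]<1500:
                p=ray(n,*c[i],.0065)
                if p[1]>-.3: print(n,st[i,4],p[:2].round(3))
        a=cv2.inRange(hsv,(3,90,20),(22,255,200))
E
python3 -c "
from h import *
caps()"
```

```text
3.27 [0.5001 0.1077 0.0065] [-1.7999e+02  2.0000e-02  1.7302e+02] [-0.3 -2.6  4. ]
scene 116 [ 0.429 -0.165]
scene 162 [ 0.618 -0.126]
scene 235 [0.5   0.131]
side 322 [ 0.432 -0.162]
side 574 [0.502 0.134]
```

>>> step_arm(deltas=[[[0,0.01,0],[0,0,0]],[[0,0.02,0],[0,0,0]]])

```text
clock: 3.62
tcp_pos: [0.5024, 0.1265, 0.0065]
ee_rot: [-179.9, 0.0, 173.0]
wrist_force: [-0.2, -3.6, 5.5]
gripper_width: -0.0002
gripper_force: 3.2
```

```bash
python3 - <<'E'
from h import *
caps()
s=state(); print(np.round(s["wrist_force"],2),s["gripper_force"])
im=capture("scene"); cv2.imwrite("pics/s2c.png",cv2.resize(im[200:380,300:520],None,fx=3,fy=3,interpolation=cv2.INTER_CUBIC))
E
```

```text
3.62 [0.5024 0.1265 0.0065] [-1.7995e+02  1.0000e-02  1.7301e+02] [-0.2 -3.6  5.5]
scene 115 [ 0.429 -0.165]
scene 162 [ 0.618 -0.126]
scene 242 [0.502 0.15 ]
side 149 [ 0.615 -0.127]
side 322 [ 0.432 -0.162]
side 600 [0.504 0.153]
[-0.92 -0.41  5.92] 2.4647730082506314
```

View pics/s2c.png

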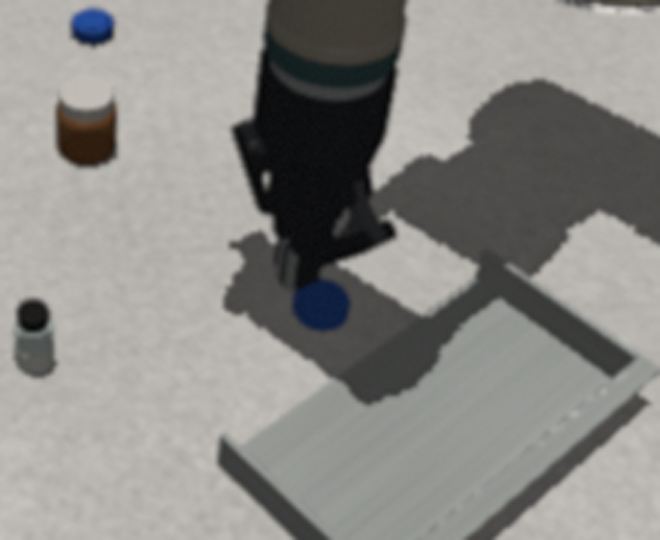

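The view shows the fingertip against the cap at crop pixel (320,303), with the finger's back face overhanging it. The wrist force shows about 5 N of downward press. I'll back off and turn the tool 90°, so the vertical side faces of the shut fingers do the pushing.

>>> step_arm(deltas=[[[0,-0.02,0],[0,0,0]],[[0,-0.035,0],[0,0,10]],[[0,-0.035,0],[0,0,20]],[[0,-0.035,0],[0,0,30]],[[0,-0.035,0],[0,0,40]]])

```text
clock: 4.4
tcp_pos: [0.4973, 0.0919, 0.0056]
ee_rot: [-180.0, -0.1, 132.6]
wrist_force: [0.7, -0.8, -0.5]
gripper_width: 0.0003
gripper_force: 0.0
```

>>> step_arm(deltas=[[[0,0,0],[0,0,10]],[[0,0,0],[0,0,20]],[[0,0,0],[0,0,30]],[[0,0,0],[0,0,40]],[[0,0,0],[0,0,50]]])

```text
clock: 5.03
tcp_pos: [0.4973, 0.0921, 0.0056]
ee_rot: [-179.9, -0.0, 82.6]
wrist_force: [0.4, 1.0, -0.5]
gripper_width: 0.0
gripper_force: 0.0
```

```bash
python3 -c "
from h import *
caps()"
```

```text
5.03 [0.4973 0.0921 0.0056] [-1.799e+02 -2.000e-02  8.262e+01] [ 0.4  1.  -0.5]
scene 115 [ 0.429 -0.165]
scene 162 [ 0.618 -0.126]
scene 242 [0.502 0.152]
side 322 [ 0.432 -0.162]
side 631 [0.504 0.153]
```

>>> step_arm(deltas=[[[0.014,0,0],[0,0,0]],[[0.026,0,0],[0,0,0]],[[0.036,0,0],[0,0,0]],[[0.046,0,0],[0,0,0]],[[0.058,0,0],[0,0,0]]])

```text
clock: 5.75
tcp_pos: [0.5051, 0.1505, 0.0063]
ee_rot: [180.0, -0.0, 83.0]
wrist_force: [-0.0, 0.5, -0.0]
gripper_width: -0.0
gripper_force: 0.0
```

```bash
python3 -c "
from h import *
caps()"
```

```text
5.75 [0.5051 0.1505 0.0063] [ 1.800e+02 -1.000e-02  8.302e+01] [-0.   0.5 -0. ]
scene 114 [ 0.429 -0.165]
scene 162 [ 0.618 -0.126]
scene 264 [0.506 0.178]
side 272 [ 0.621 -0.123]
side 320 [ 0.432 -0.162]
side 683 [0.507 0.181]
```

The side face pushes the cap cleanly with no measurable force, so I'll carry on with it.

>>> step_arm(deltas=[[[0.012,0,0],[0,0,0]],[[0.025,0,0],[0,0,0]],[[0.038,0,0],[0,0,0]],[[0.05,0,0],[0,0,0]],[[0.06,0,0],[0,0,0]]])

```text
clock: 6.48
tcp_pos: [0.5125, 0.2101, 0.0063]
ee_rot: [180.0, -0.0, 83.0]
wrist_force: [0.1, 0.3, 0.8]
gripper_width: 0.0001
gripper_force: 0.1
```

>>> step_arm(deltas=[[[0.01,0,0],[0,0,0]],[[0.018,0,0],[0,0,0]],[[0.023,0,0],[0,0,0]],[[0.023,0,0],[0,0,0]],[[0.003,0,0],[0,0,0]]])

```text
clock: 7.1
tcp_pos: [0.513, 0.2122, 0.0063]
ee_rot: [180.0, -0.0, 83.1]
wrist_force: [0.5, 0.5, 0.2]
gripper_width: -0.0002
gripper_force: 0.0
```

```bash
python3 -c "
from h import *
caps()"
```

```text
7.1 [0.513  0.2122 0.0063] [ 1.7996e+02 -1.0000e-02  8.3110e+01] [0.5 0.5 0.2]
scene 115 [ 0.429 -0.165]
scene 162 [ 0.618 -0.126]
scene 335 [0.516 0.261]
side 272 [ 0.621 -0.123]
side 322 [ 0.432 -0.162]
side 887 [0.518 0.262]
```

The first cap lies inside the tray at (0.517,0.262). Next is the cap at (0.619,-0.125), which I'll approach from behind.

>>> step_arm(deltas=[[[-0.005,0,-0.04],[0,0,0]],[[-0.01,0,-0.08],[0,0,0]],[[-0.04,0.02,-0.1],[0,0,0]],[[-0.09,0.04,-0.11],[0,0,0]],[[-0.145,0.06,-0.11],[0,0,0]]])

```text
clock: 7.82
tcp_pos: [0.5556, 0.0593, 0.1176]
ee_rot: [179.8, -0.0, 83.0]
wrist_force: [0.6, 0.3, -0.6]
gripper_width: 0.0001
gripper_force: 0.0
```

>>> step_arm(deltas=[[[-0.055,0.025,0],[0,0,-4]],[[-0.11,0.05,0],[0,0,-8]],[[-0.165,0.075,0],[0,0,-12]],[[-0.22,0.097,0],[0,0,-13.5]],[[-0.22,0.097,0],[0,0,-13.5]]])

```text
clock: 8.45
tcp_pos: [0.6247, -0.1746, 0.1159]
ee_rot: [179.9, 0.1, 96.2]
wrist_force: [0.1, 1.4, 0.4]
gripper_width: 0.0001
gripper_force: 0.0
```

>>> step_arm(deltas=[[[0,0,0.04],[0,0,0]],[[0,0,0.08],[0,0,0]],[[0,0,0.1],[0,0,0]],[[0,0,0.11],[0,0,0]]])

```text
clock: 8.95
tcp_pos: [0.6226, -0.1682, 0.0049]
ee_rot: [-179.8, -0.1, 96.5]
wrist_force: [0.4, -0.1, -0.1]
gripper_width: 0.0001
gripper_force: 0.0
```

```bash
python3 -c "
from h import *
caps()"
```

```text
8.95 [ 0.6226 -0.1682  0.0049] [-1.7985e+02 -1.1000e-01  9.6490e+01] [ 0.4 -0.1 -0.1]
scene 116 [ 0.429 -0.165]
scene 173 [ 0.618 -0.125]
scene 312 [0.515 0.26 ]
side 283 [ 0.621 -0.123]
side 321 [ 0.432 -0.162]
side 865 [0.518 0.262]
```

>>> step_arm(deltas=[[[0.01,0.002,0],[0,0,0]],[[0.02,0.002,0],[0,0,0]],[[0.032,0.002,0],[0,0,0]],[[0.044,0.002,0],[0,0,0]],[[0.056,0.002,0],[0,0,0]]])

```text
clock: 9.68
tcp_pos: [0.6197, -0.1123, 0.0065]
ee_rot: [180.0, -0.0, 96.5]
wrist_force: [0.7, -0.1, 0.1]
gripper_width: 0.0002
gripper_force: 0.1
```

>>> step_arm(deltas=[[[0.012,0,0],[0,0,0]],[[0.025,0,0],[0,0,0]],[[0.038,0,0],[0,0,0]],[[0.051,0,0],[0,0,0]],[[0.064,0,0],[0,0,0]]])

```text
clock: 10.3
tcp_pos: [0.6124, -0.0488, 0.0063]
ee_rot: [-180.0, -0.0, 96.5]
wrist_force: [-0.7, -0.7, 0.1]
gripper_width: 0.0
gripper_force: 0.1
```

```bash
python3 -c "
from h import *
caps()"
```

```text
10.3 [ 0.6124 -0.0488  0.0063] [-1.80e+02 -1.00e-02  9.65e+01] [-0.7 -0.7  0.1]
scene 116 [ 0.429 -0.165]
scene 205 [ 0.606 -0.023]
scene 313 [0.515 0.26 ]
side 320 [ 0.432 -0.162]
side 357 [ 0.608 -0.019]
side 860 [0.518 0.262]
```

>>> step_arm(deltas=[[[0.013,-0.001,0],[0,0,0]],[[0.026,-0.001,0],[0,0,0]],[[0.039,-0.001,0],[0,0,0]],[[0.052,-0.001,0],[0,0,0]],[[0.065,-0.001,0],[0,0,0]]])

```text
clock: 11.02
tcp_pos: [0.6041, 0.0157, 0.0063]
ee_rot: [180.0, -0.0, 96.5]
wrist_force: [-0.5, 0.4, -0.4]
gripper_width: 0.0003
gripper_force: 0.0
```

>>> step_arm(deltas=[[[0.013,0,0],[0,0,0]],[[0.026,0,0],[0,0,0]],[[0.039,0,0],[0,0,0]],[[0.052,0,0],[0,0,0]],[[0.065,0,0],[0,0,0]]])

```text
clock: 11.65
tcp_pos: [0.5967, 0.0802, 0.0063]
ee_rot: [180.0, -0.0, 96.5]
wrist_force: [-0.7, -0.1, -0.4]
gripper_width: 0.0002
gripper_force: 0.0
```

```bash
python3 -c "
from h import *
caps()"
```

```text
11.65 [0.5967 0.0802 0.0063] [180.    -0.    96.51] [-0.7 -0.1 -0.4]
scene 261 [0.591 0.107]
scene 312 [0.515 0.26 ]
side 321 [ 0.432 -0.162]
side 494 [0.592 0.11 ]
side 862 [0.518 0.262]
```

>>> step_arm(deltas=[[[0.013,0,0],[0,0,0]],[[0.026,0,0],[0,0,0]],[[0.039,0,0],[0,0,0]],[[0.052,0,0],[0,0,0]],[[0.065,0,0],[0,0,0]]])

```text
clock: 12.38
tcp_pos: [0.5893, 0.1449, 0.0063]
ee_rot: [180.0, -0.0, 96.5]
wrist_force: [-0.3, 0.1, 0.2]
gripper_width: -0.0001
gripper_force: 0.0
```

>>> step_arm(deltas=[[[0.013,0,0],[0,0,0]],[[0.026,0,0],[0,0,0]],[[0.039,0,0],[0,0,0]],[[0.052,0,0],[0,0,0]],[[0.065,0,0],[0,0,0]]])

```text
clock: 13.0
tcp_pos: [0.582, 0.2094, 0.0063]
ee_rot: [180.0, -0.0, 96.5]
wrist_force: [-1.0, 1.0, 0.0]
gripper_width: -0.0004
gripper_force: 0.1
```

>>> step_arm(deltas=[[[0.01,0,0],[0,0,0]],[[0.018,0,0],[0,0,0]],[[0.023,0,0],[0,0,0]],[[0.023,0,0],[0,0,0]],[[0.003,0,0],[0,0,0]]])

```text
clock: 13.62
tcp_pos: [0.5818, 0.2115, 0.0063]
ee_rot: [180.0, -0.0, 96.6]
wrist_force: [0.1, -0.4, 0.2]
gripper_width: -0.0
gripper_force: 0.0
```

```bash
python3 -c "
from h import *
caps()"
```

```text
13.62 [0.5818 0.2115 0.0063] [179.98  -0.    96.62] [ 0.1 -0.4  0.2]
scene 116 [ 0.429 -0.165]
scene 323 [0.516 0.261]
scene 356 [0.574 0.26 ]
side 916 [ 0.771 -0.007]
side 322 [ 0.432 -0.162]
side 809 [0.575 0.261]
side 877 [0.518 0.262]
```

The second cap is inside at (0.575,0.261). Before passing the jar with the last one, I'll check how far the finger knuckles stick out, using the earlier view.

```bash
python3 - <<'E'
from h import *
p0=np.array([.5024,.1265]); d=np.array([.122,.993]); n=np.array([d[1],-d[0]])
for (u,v) in [(300+395/3,200+232/3),(300+385/3,200+240/3)]:
    for off in(-.011,.011):
        a=ray("scene",u,v,0);b=ray("scene",u,v,.1)
        t=((p0+off*n-a[:2])@n)/((b-a)[:2]@n); q=a+t*(b-a); print(off,"reach",round((q[:2]-p0)@d,4),"z",round(q[2],4))
E
```

```text
-0.011 reach 0.0624 z 0.098
0.011 reach 0.0807 z 0.1252
-0.011 reach 0.0567 z 0.0867
0.011 reach 0.0752 z 0.1145
```

>>> step_arm(deltas=[[[-0.01,0,-0.04],[0,0,0]],[[-0.02,0,-0.08],[0,0,0]],[[-0.05,-0.02,-0.11],[0,0,0]],[[-0.1,-0.045,-0.12],[0,0,0]],[[-0.15,-0.07,-0.12],[0,0,0]]])

```text
clock: 14.35
tcp_pos: [0.5294, 0.0526, 0.1277]
ee_rot: [179.8, 0.0, 96.5]
wrist_force: [0.5, -0.6, -0.3]
gripper_width: -0.0002
gripper_force: 0.0
```

>>> step_arm(deltas=[[[-0.052,-0.027,0],[0,0,2]],[[-0.104,-0.054,0],[0,0,4]],[[-0.156,-0.08,0],[0,0,6]],[[-0.208,-0.107,0],[0,0,8]],[[-0.25,-0.13,0],[0,0,10]]])

```text
clock: 14.98
tcp_pos: [0.4271, -0.2111, 0.1265]
ee_rot: [180.0, 0.0, 86.3]
wrist_force: [1.6, 0.1, 0.6]
gripper_width: -0.0001
gripper_force: 0.0
```

The knuckles sit at z > 0.08, above the jar, so the path is clear. I'll go down and push the last cap.

>>> step_arm(deltas=[[[0,0,0.04],[0,0,0]],[[0,0,0.08],[0,0,0]],[[0,0,0.11],[0,0,0]],[[0,0,0.12],[0,0,0]],[[0,0,0.12],[0,0,0]]])

```text
clock: 15.6
tcp_pos: [0.4282, -0.2088, 0.0062]
ee_rot: [-180.0, -0.0, 86.5]
wrist_force: [0.8, -0.2, 0.8]
gripper_width: -0.0001
gripper_force: 0.0
```

>>> step_arm(deltas=[[[0.01,0.001,0],[0,0,0]],[[0.02,0.001,0],[0,0,0]],[[0.03,0.001,0],[0,0,0]],[[0.042,0.001,0],[0,0,0]],[[0.054,0.001,0],[0,0,0]]])

```text
clock: 16.23
tcp_pos: [0.4327, -0.1538, 0.0064]
ee_rot: [180.0, -0.0, 86.5]
wrist_force: [0.1, 0.9, 0.9]
gripper_width: -0.0
gripper_force: 0.1
```

```bash
python3 -c "
from h import *
caps()"
```

```text
16.23 [ 0.4327 -0.1538  0.0064] [179.99  -0.    86.52] [0.1 0.9 0.9]
scene 139 [ 0.431 -0.128]
scene 313 [0.515 0.26 ]
scene 331 [0.573 0.259]
side 354 [ 0.434 -0.123]
side 785 [0.575 0.261]
side 863 [0.517 0.262]
```

>>> step_arm(deltas=[[[0.013,-0.001,0],[0,0,0]],[[0.026,-0.001,0],[0,0,0]],[[0.039,-0.001,0],[0,0,0]],[[0.052,-0.001,0],[0,0,0]],[[0.065,-0.001,0],[0,0,0]]])

```text
clock: 16.95
tcp_pos: [0.4357, -0.0889, 0.0063]
ee_rot: [180.0, -0.0, 86.5]
wrist_force: [-1.2, -0.6, -0.3]
gripper_width: 0.0001
gripper_force: 0.0
```

>>> step_arm(deltas=[[[0.013,0,0],[0,0,0]],[[0.026,0,0],[0,0,0]],[[0.039,0,0],[0,0,0]],[[0.052,0,0],[0,0,0]],[[0.065,0,0],[0,0,0]]])

```text
clock: 17.58
tcp_pos: [0.4396, -0.0241, 0.0063]
ee_rot: [180.0, -0.0, 86.5]
wrist_force: [0.6, -1.3, 0.2]
gripper_width: -0.0001
gripper_force: 0.0
```

```bash
python3 -c "
from h import *
caps()"
```

```text
17.57 [ 0.4396 -0.0241  0.0063] [ 1.800e+02 -1.000e-02  8.651e+01] [ 0.6 -1.3  0.2]
scene 176 [0.439 0.003]
scene 313 [0.515 0.26 ]
scene 331 [0.573 0.259]
side 472 [0.441 0.006]
side 785 [0.575 0.261]
side 862 [0.517 0.262]
```

>>> step_arm(deltas=[[[0.013,0,0],[0,0,0]],[[0.026,0,0],[0,0,0]],[[0.039,0,0],[0,0,0]],[[0.052,0,0],[0,0,0]],[[0.065,0,0],[0,0,0]]])

```text
clock: 18.3
tcp_pos: [0.4436, 0.0409, 0.0063]
ee_rot: [180.0, -0.0, 86.5]
wrist_force: [0.5, -0.9, -0.6]
gripper_width: 0.0001
gripper_force: 0.1
```

>>> step_arm(deltas=[[[0.013,0,0],[0,0,0]],[[0.026,0,0],[0,0,0]],[[0.039,0,0],[0,0,0]],[[0.052,0,0],[0,0,0]],[[0.065,0,0],[0,0,0]]])

```text
clock: 18.92
tcp_pos: [0.4476, 0.1057, 0.0063]
ee_rot: [180.0, -0.0, 86.5]
wrist_force: [-0.1, -0.4, -0.0]
gripper_width: 0.0003
gripper_force: 0.1
```

```bash
python3 -c "
from h import *
caps()"
```

```text
18.93 [0.4476 0.1057 0.0063] [ 1.80e+02 -1.00e-02  8.65e+01] [-0.1 -0.4 -0. ]
scene 223 [0.447 0.133]
scene 312 [0.515 0.26 ]
scene 334 [0.573 0.259]
side 659 [0.449 0.136]
side 784 [0.575 0.261]
side 862 [0.518 0.262]
```

>>> step_arm(deltas=[[[0.013,0,0],[0,0,0]],[[0.026,0,0],[0,0,0]],[[0.039,0,0],[0,0,0]],[[0.052,0,0],[0,0,0]],[[0.065,0,0],[0,0,0]]])

```text
clock: 19.65
tcp_pos: [0.4515, 0.1707, 0.0063]
ee_rot: [180.0, -0.0, 86.5]
wrist_force: [-0.0, 0.1, 0.1]
gripper_width: 0.0001
gripper_force: 0.0
```

>>> step_arm(deltas=[[[0.013,0,0],[0,0,0]],[[0.026,0,0],[0,0,0]],[[0.039,0,0],[0,0,0]],[[0.05,0,0],[0,0,0]],[[0.06,0,0],[0,0,0]]])

```text
clock: 20.27
tcp_pos: [0.4552, 0.2303, 0.0063]
ee_rot: [180.0, 0.0, 86.5]
wrist_force: [-0.0, 0.2, 1.2]
gripper_width: -0.0002
gripper_force: 0.1
```

>>> step_arm(deltas=[[[0.002,0,0],[0,0,0]],[[-0.01,0,0],[0,0,0]],[[-0.02,0,-0.02],[0,0,0]],[[-0.03,0,-0.07],[0,0,0]],[[-0.04,0,-0.12],[0,0,0]]])

```text
clock: 20.9
tcp_pos: [0.4519, 0.1879, 0.1271]
ee_rot: [-179.9, 0.1, 86.4]
wrist_force: [0.4, 0.1, 0.6]
gripper_width: -0.0
gripper_force: 0.0
```

>>> step_arm(deltas=[[[-0.05,0,-0.02],[0,0,0]],[[-0.1,-0.02,-0.05],[0,0,0]],[[-0.15,-0.04,-0.08],[0,0,0]],[[-0.2,-0.06,-0.1],[0,0,0]],[[-0.2,-0.06,-0.1],[0,0,0]]])

```text
clock: 21.52
tcp_pos: [0.3794, -0.0097, 0.2276]
ee_rot: [179.8, 0.1, 86.1]
wrist_force: [0.7, 0.7, -0.8]
gripper_width: 0.0002
gripper_force: 0.0
```

```bash
python3 - <<'E'
from h import *
caps()
a=capture("scene");b=capture("side"); cv2.imwrite("pics/f.png",cv2.resize(np.hstack([a[130:430,180:540],b[130:430,40:440]]),(790,312)))
E
```

```text
21.52 [ 0.3794 -0.0097  0.2276] [1.7983e+02 1.0000e-01 8.6100e+01] [ 0.7  0.7 -0.8]
scene 279 [0.454 0.26 ]
scene 313 [0.515 0.26 ]
scene 333 [0.573 0.259]
side 783 [0.575 0.261]
side 862 [0.518 0.262]
side 353 [0.462 0.253]
```

View pics/f.png

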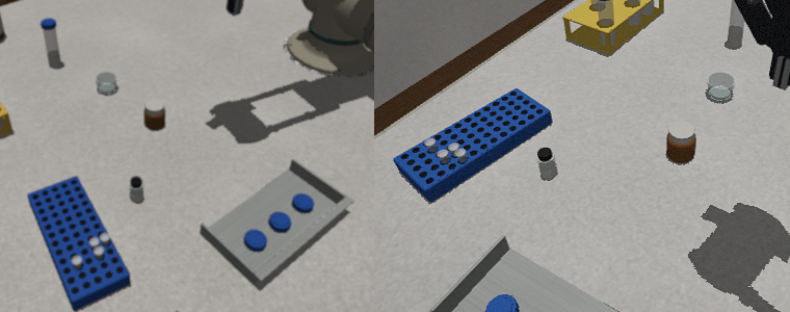

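The final view shows all three caps well inside the tray, at picture pixels (255,240), (280,221) and (303,203). The jar, dish, vial and tube still stand where they were, and the arm is clear.

```bash
python3 -c "
from plant import *
print(finish_job())"
```

```text
the job is handed in; nothing more can be done
None
```

All three caps lie wholly inside the tray, the other items stand where they were, and the job is handed in at about 21.6 s; early in the first sweep a finger face pressed down on that cap with about 5 N, so I backed off and re-angled the tool, and the rest of the pushing was gentle.

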